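# Pack the charged batteries and bare boards for the next bench

## Task

Pack every battery pack from the charging dock and every green board from the blue platform into the red tray: boards flat (they may lie on each other), packs standing or lying, in any order. Before releasing any pack, pull the dock's red stop knob right up to its stop, hold it there for half a second and let it go; a pack comes out by pressing it down until it springs up and then lifting it, and a board by sliding it over the platform's edge to get hold of it. Leave the other things on the bench where they are.

Things in the scene. Friction and masses are not known exactly. Their poses are not given: they have to be found in the camera images.
- dock: charging dock, fixed, grey with yellow side strips: 245 (x) by 74 (y) mm, top 76 mm above the table; origin at the centre of its underside. Three bays in a row at x = -42, +22 and +86 mm on its centre line (y = 0), openings 46 by 38 mm; the stop knob is at x = -95 mm
- stop_knob (a joint): how far the red stop knob is pulled up, m: 0 down (rest), 0.024 at its stop; a spring of 4.5 N at rest and 8 N at the stop pulls it back down when it is let go
- knob_grip (a point): middle of the red stop knob's round head, which is 36 mm across and 20 mm tall (at rest 84 to 104 mm above the table); moves with it, dock axes
- pack1: A loose battery pack (may be absent), plain block 44 (own x) by 36 (own y) by 60 mm tall, 0.16 kg, black with an orange top 17 mm deep; origin at the centre of its underside, z up. Starts upright in a bay of the dock, axes along the dock's, standing on the bay's sprung lift, which is caught down: underside 18 mm above the table, top 2 mm above the dock's top, too low to grip
- pack2: Like pack1: a loose battery pack (may be absent), plain block 44 (own x) by 36 (own y) by 60 mm tall, 0.16 kg, black with an orange top 17 mm deep; origin at the centre of its underside, z up. Starts upright in a bay of the dock, axes along the dock's, standing on the bay's sprung lift, which is caught down: underside 18 mm above the table, top 2 mm above the dock's top, too low to grip
- pack3: Like pack1: a loose battery pack (may be absent), plain block 44 (own x) by 36 (own y) by 60 mm tall, 0.16 kg, black with an orange top 17 mm deep; origin at the centre of its underside, z up. Starts upright in a bay of the dock, axes along the dock's, standing on the bay's sprung lift, which is caught down: underside 18 mm above the table, top 2 mm above the dock's top, too low to grip
- bay1 (a point): centre of the opening of a bay, level with the dock's top (76 mm above the table); dock axes. Push-to-release catch: the pack pressed straight down 7 to 8 mm (8 mm is its stop; 8 N to start, about 12 N near the stop) frees the lift; when the press is taken away its spring raises the pack.
- bay2 (a point): centre of the opening of a bay, level with the dock's top (76 mm above the table); dock axes. A released pack stands 20 mm above its start (underside 38 mm above the table, top 22 mm above the dock's top) and lifts straight up and out freely. The catch does not hold again.
- bay3 (a point): centre of the opening of a bay, level with the dock's top (76 mm above the table); dock axes. The bay is a shaft 46 by 38 mm; the pack has 1 mm play on each side.
- platform: raised work platform, fixed: aluminium block with a blue mat on top, 190 (x) by 200 (y) mm, top 45 mm above the table, free edges all round; origin at the centre of its underside; its -x edge faces the robot
- board1: A loose bare circuit board (may be absent), green flat plate 130 (own x) by 60 (own y) by 2.5 mm, 0.06 kg; origin at the centre of its underside, z up. Starts flat on the platform, long side roughly along the platform's x. Slides easily there; too thin to pick up off a flat surface: drag it by pressing on its top (5 to 15 N) until one end overhangs the edge, then grip it across its width
- board2: A loose bare circuit board (may be absent), green flat plate 130 (own x) by 60 (own y) by 2.5 mm, 0.06 kg; origin at the centre of its underside, z up. Starts flat on the platform, long side roughly along the platform's x. Slides easily there; too thin to pick up off a flat surface: drag it by pressing on its top (5 to 15 N) until one end overhangs the edge, then grip it across its width
- tray: open red tray, loose, 0.7 kg: outside 260 (x) by 210 (y) by 45 mm tall, walls and floor 5 mm thick; origin at the centre of its underside
- solder_spool: solder spool standing up, black flanges 54 mm across, 50 mm tall, near the -x end of the dock; stays where it is
- flux_jar: flux jar 48 mm across, 60 mm tall, beyond the +x end of the dock; stays where it is
- multimeter: yellow multimeter lying face up, 85 by 170 by 42 mm; stays where it is
- cutters: green-handled cutters lying flat, about 125 mm long, 10 mm tall, beyond the platform; stays where it is
- braid_roll: pale green roll of desoldering braid lying flat, 56 mm across, 14 mm tall, at the back; stays where it is
- spray_can: spray can 52 mm across, 130 mm tall, at the back; stays where it is
Things that resemble listed ones, but are neither listed nor needed, are in the scene too. What is shaped like the pack3 but pink or purple is not meant.

How it is judged (in metres and radians):
On the way:
1. the stop knob is pulled up to its stop while every pack is still held down in the dock (value of joint stop_knob above 0.0205 m and z of pack1 in the frame of dock between 0.004 and 0.024 m and z of pack2 in the frame of dock between 0.004 and 0.024 m and z of pack3 in the frame of dock between 0.004 and 0.024 m), for 0.3 s.
At the end, for the whole second after the job is handed in: every pack present is inside the tray (origin within 125 mm in its x, 100 in y, under 55 mm up), every board lies flat in it (within 100 and 85 mm, under 35 mm up, tilt under 0.15 rad), all slower than 0.03 m/s, tray level (0.1 rad), knob below 4 mm (x of pack1 in the frame of tray between -0.125 and 0.125 m and y of pack1 in the frame of tray between -0.1 and 0.1 m and z of pack1 in the frame of tray between 0 and 0.055 m and linear speed of each of pack1, pack2, pack3, board1, board2 below 0.03 m/s and x of pack2 in the frame of tray between -0.125 and 0.125 m and y of pack2 in the frame of tray between -0.1 and 0.1 m and z of pack2 in the frame of tray between 0 and 0.055 m and x of pack3 in the frame of tray between -0.125 and 0.125 m and y of pack3 in the frame of tray between -0.1 and 0.1 m and z of pack3 in the frame of tray between 0 and 0.055 m and x of board1 in the frame of tray between -0.1 and 0.1 m and y of board1 in the frame of tray between -0.085 and 0.085 m and z of board1 in the frame of tray between 0 and 0.035 m and angle between each of board1, board2's own z axis and vertical below 0.15 rad and x of board2 in the frame of tray between -0.1 and 0.1 m and y of board2 in the frame of tray between -0.085 and 0.085 m and z of board2 in the frame of tray between 0 and 0.035 m and angle between tray's own z axis and vertical below 0.1 rad and value of joint stop_knob below 0.004 m); the robot touches nothing.
It fails at once if one of the other things on the bench (spool, jar, multimeter, cutters, braid roll, spray can) is moved more than 40 mm from its place (distance of any of solder_spool, flux_jar, multimeter, cutters, braid_roll, spray_can from where it was at the start of the episode above 0.04 m).
Of pack1, pack2, pack3 only 2 to 3 are there at a start; the rules pass over those that are not, and their reading is None.
Of board1, board2 only 1 to 2 are there at a start; the rules pass over those that are not, and their reading is None.
At some moment in a run one of tray may be knocked a few centimetres aside while the robot is not near it.
It also fails if it takes over 210 s, if anything falls off the work surface, if the arm or the gripper's body presses on something with over 40 N, if the wrist force passes 120 N, or if a joint passes its speed limit or range.

## Robot

A 6-joint arm with a two-finger parallel gripper is mounted at the origin on the work surface. World frame = base frame: x ahead of the robot, y to its left, z up, the work surface at z = 0. Lengths are in m, angles in degrees, forces in N, time in s.
With the tool pointing down it reaches from about 0.35 to 0.875 m from the base axis. Payload 4.2 kg.
Tool frame: the origin (TCP) lies between the finger pads; the fingertips stand 25 mm ahead of it and the grasp point (between the pads) lies 6 mm ahead of it (r.tips_ahead is the distance from the TCP to the fingertips, in m); z points along the fingers, y is the direction in which the jaws open and shut (so a half turn about z gives the same grasp; the last joint's range is limited). The gripper opens to 87 mm and grips with 3 to 60 N. Pads are 19 mm wide; open, the fingers measure 117 mm over their backs; the gripper's body (75 mm by 190 mm) begins 51 mm behind the grasp point.
Start: joints at [86.265, 22.042, 0.453, 0, -68.411, -14.817], TCP at [0.199, 0.593, 0.248] pointing down, gripper open.
Joint ranges: [-179.83, 179.83], [-69.29, 118.12], [-61.27, 80.66], [-181.25, 117.63], [-171.15, -9.14], [-177.46, 177.46]. Speed limits (degrees/s): [159.86, 159.86, 180, 180, 180, 180].

## Interface

Orientations are given as a 3x3 rotation matrix whose columns are the frame's x, y, z axes.
In Python, from station import r, vision, finish_job gives the robot as it stands.
- The arm moves only by the shell command python3 -m jog 'ROWS'. ROWS is a JSON object of lists of equal length, an entry for each row: "rot": the turn, a rotation vector about the world's x, y, z in degrees, a list of three; "delta_pos": the shift along the world's x, y, z in mm, a list of three; "grip": the opening in per cent of the stroke, from 0 (shut) to 100 (fully open). A call has 1 to 10 rows; each row shifts and turns the commanded pose from where the row before left it; what a row does not reach is not made up. A row lasts 1/12 s, in which the tool goes at most 41.7 mm and 7.16 degrees, less where a joint would pass 70% of its speed; a pose out of reach is approached as far as the arm can. A call with a gripper value outside its range is refused whole. The fingers move at their own pace and stop on an object; the grip force is fixed at half the most. Time passes only in rows, so rows that do not move let the fingers close. It gives the time, the measured TCP pose, the force and the opening at its end, in the units of the state.
- r.sense(): the state, without advancing time (a new reading comes with each control period).
- vision.capture(name): name is "side" or "top" or "wrist"; returns a dict with "frame" (400x640x3 uint8, red, green, blue), "K" (3x3 intrinsics, pixels), "k1" (the pictures are not rectified: a ray, as slopes to the right and down, at radius r is drawn at 1 + k1 r^2 times it, then the intrinsics apply), "xyz" and "orientation" of the camera in the world. Camera axes: x right, y up, looking along -z (the intrinsics and any distortion apply to the point x, -y, -z); pixel columns grow to the right and rows downward; lengths in m; the calibration is good to about 2 mm. A picture is of the moment at which its call begins. There is no depth.
- finish_job(): hands the job in, once; it reports no verdict.
The state is a dict: "time_s": time; "joints": joint angles; "joint_velocities": joint speeds; "effort": joint torques, N m; "tcp_pos": TCP position; "ee_rot": TCP orientation; "wrist_force": force on the tool from outside, world axes, zero at the start; "moment": the same for the moment, N m; "gripper_width": opening from 0.0 (shut) to 1.0 (fully open).
Only numpy, scipy, OpenCV 4.12 (cv2) and the standard library are available. Lean on these libraries where they do the work, as an engineer would, in place of code of your own. Each camera call takes 0.05 s, during which the arm holds its last target. There are 200 camera calls.

## Working session

There is one attempt and no reset: what is moved stays moved. The work goes in short steps, Python scripts to look and compute and a shell command to move; the robot and the scene stay as the last step left them, time stands still between calls to the robot, and variables do not carry over. Pictures are saved under pics/ and viewed, about 12 in all and at most 16, crops included, and the job is handed in when it is done.

```bash
ls; mkdir -p pics
cat > h.py <<'E'
from station import r, vision, finish_job
import numpy as np, cv2
def cap(n,save=None):
    c=vision.capture(n)
    if save: cv2.imwrite(f'pics/{save}.png',c['frame'][:,:,::-1])
    return c
def ray(c,u,v):
    K=np.array(c['K']);d=np.array([(u-K[0,2])/K[0,0],(v-K[1,2])/K[1,1]])
    s=d.copy()
    for _ in range(20): s=d/(1+c['k1']*(s@s))
    return np.array(c['orientation'])@np.array([s[0],-s[1],-1.0])
def px2w(c,u,v,z):
    o=np.array(c['xyz']);d=ray(c,u,v);return (o+d*(z-o[2])/d[2])[:2].round(4)
def w2px(c,p):
    q=np.array(c['orientation']).T@(np.array(p)-np.array(c['xyz']));s=np.array([q[0],-q[1]])/-q[2]
    s=s*(1+c['k1']*(s@s));K=np.array(c['K']);return np.array([K[0,0]*s[0]+K[0,2],K[1,1]*s[1]+K[1,2]])
E
python3 - <<'E'
from h import *
for n in('top','side'):
    c=cap(n,n+'1');print(n,c['K'],c['k1'],c['xyz'],c['orientation'])
s=r.sense();print(s['tcp_pos'],s['ee_rot'],s['wrist_force'],s['gripper_width'])
E
```

```text
pics
top [[496.96976731   0.         319.17826565]
 [  0.         496.96976731 199.65095888]
 [  0.           0.           1.        ]] 0.02001183518132491 [ 0.40910255 -0.00172442  1.27631283] [[-2.17225021e-03  9.91706282e-01 -1.28506546e-01]
 [-9.99936943e-01 -7.38243783e-04  1.12055945e-02]
 [ 1.10177893e-02  1.28522784e-01  9.91645351e-01]]
side [[500.32258628   0.         314.89897325]
 [  0.         500.32258628 198.683554  ]
 [  0.           0.           1.        ]] -0.11358954107568912 [ 0.15544692 -0.97286941  0.66006367] [[ 0.91249723  0.21709049 -0.34672831]
 [-0.40837235  0.43346631 -0.80332993]
 [-0.02410024  0.87463059  0.48419056]]
[0.19868542 0.59206886 0.246568  ] [[ 9.47971864e-01 -3.18353649e-01 -5.47323300e-04]
 [-3.18354110e-01 -9.47970022e-01 -1.87029109e-03]
 [ 7.65679107e-05  1.94722595e-03 -9.99998101e-01]] [-0.22029071 -0.5580839   0.4668971 ] 0.9990184510073176
```

View pics/top1.png

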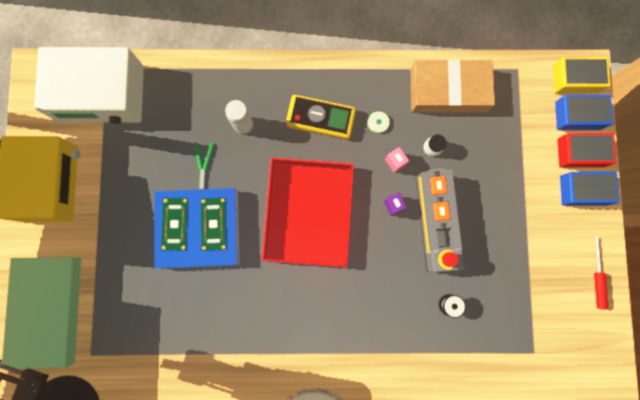

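View pics/side1.png

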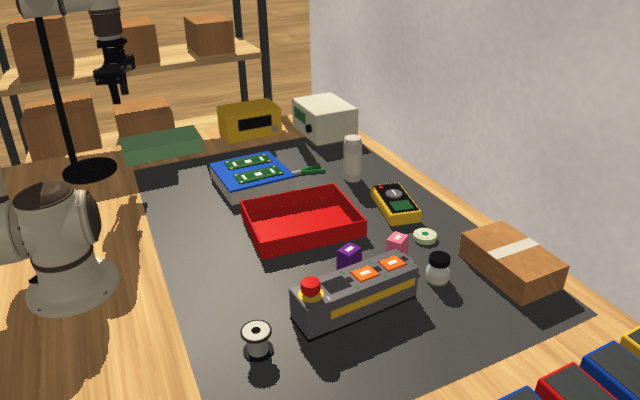

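The top view shows two orange-topped packs in the dock at (441,211) and (438,185), with the bay next to the knob empty at (443,237). The red knob is at (447,260). Two green boards lie on the platform at (174,223) and (214,223), and the tray is at (309,212).

These could be mistaken for what I want: a pink block (397,160), a purple block (396,204), the red and blue bins at the right, the flat green box (43,312), the braid (378,122), and the orange/yellow boxes. I choose the two orange packs in the dock and the two boards on the blue mat, and check them in a close crop.

Run:
```python
from h import *
f=cv2.imread('pics/top1.png')
a=cv2.resize(f[150:290,375:475],None,fx=4,fy=4,interpolation=cv2.INTER_CUBIC)
b=cv2.resize(f[150:290,145:245],None,fx=4,fy=4,interpolation=cv2.INTER_CUBIC)
cv2.imwrite('pics/crop1.png',np.hstack([b,a]))
```

```text
(no output)
```

View pics/crop1.png

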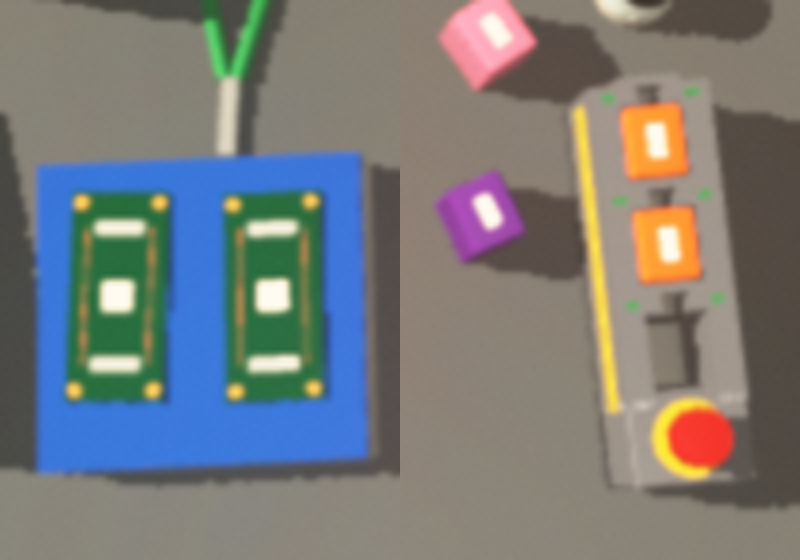

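The crop confirms orange packs at (438.5,185) and (441.5,211), an empty bay at (443,237), and two boards with their long sides roughly along platform x. Next I work out world positions.

Run:
```python
from h import *
import math
c=cap('top');f=c['frame'];hsv=cv2.cvtColor(f,cv2.COLOR_RGB2HSV)
def blobs(lo,hi,box,z,amin=60):
    m=cv2.inRange(hsv,lo,hi);k=np.zeros_like(m);x0,y0,x1,y1=box;k[y0:y1,x0:x1]=255;m&=k
    m=cv2.morphologyEx(m,cv2.MORPH_CLOSE,np.ones((7,7)))
    for q in cv2.findContours(m,cv2.RETR_EXTERNAL,cv2.CHAIN_APPROX_NONE)[0]:
        if cv2.contourArea(q)<amin: continue
        w=np.array([px2w(c,*p,z) for p in q[:,0].astype(float)],np.float32)
        rc=cv2.minAreaRect(w*1000);print(rc, 'px',q[:,0].mean(0))
print('orange');blobs((8,150,120),(18,255,255),(425,165,460,230),.078)
print('knob');blobs((0,180,120),(4,255,255),(430,240,475,280),.104)
print('blue');blobs((100,150,80),(120,255,255),(145,180,245,280),.045)
print('boards');blobs((45,100,40),(90,255,255),(160,192,230,260),.0475)
print('tray');blobs((0,180,60),(5,255,255),(255,150,360,275),.045)
L=lambda x,y:(145+x/4,150+y/4)
R=lambda x,y:(375+(x-400)/4,150+y/4)
for p in [(40,165),(360,153),(368,458),(38,472)]: print('plat',px2w(c,*L(*p),.045))
for p in [(577,102),(710,80),(746,400)]: print('dock',px2w(c,*R(*p),.076))
s=cap('side');
```

```text
orange
((536.9127197265625, -311.8053283691406), (44.43059539794922, 36.57412338256836), 4.677465438842773) px [441.28813559 210.77966102]
((600.7450561523438, -306.317138671875), (44.39204788208008, 36.29336929321289), 5.481265544891357) px [438.20338983 184.79661017]
knob
((420.45001220703125, -321.5), (33.199981689453125, 27.899993896484375), 90.0) px [450.17948718 258.94871795]
blue
((500.1606140136719, 292.19635009765625), (189.01495361328125, 199.30641174316406), 2.3860652446746826) px [194.49675325 227.85714286]
boards
((508.9595947265625, 246.41156005859375), (126.95278930664062, 57.52114486694336), 3.169679880142212) px [213.0212766  223.74468085]
((509.75, 342.3000183105469), (58.0, 126.0999755859375), 90.0) px [174.09219858 223.31914894]
tray
((539.6992797851562, 11.700729370117188), (208.53518676757812, 258.37066650390625), 85.63253021240234) px [308.28415301 212.24863388]
plat [0.5901 0.393 ]
plat [0.5976 0.1947]
plat [0.4086 0.1861]
plat [0.4008 0.3865]
dock [ 0.6242 -0.2611]
dock [ 0.6379 -0.3432]
dock [ 0.4422 -0.3576]
```

Dock yaw is about 4.9°, tray yaw about -4.4° with its centre at (0.540, 0.012), and platform yaw about 2.4°. I do the boards first because the arm starts next to them. Starting with the left one, I move above it with the fingers shut.

```bash
python3 -m jog '{"delta_pos":[[31,-25,0],[31,-25,0],[31,-25,-14],[31,-25,-14],[31,-25,-14],[31,-25,-14],[31,-25,-14],[31,-25,-14],[31,-25,-14],[31,-25,-14]],"rot":[[0,0,7],[0,0,7],[0,0,7],[0,0,0],[0,0,0],[0,0,0],[0,0,0],[0,0,0],[0,0,0],[0,0,0]],"grip":[0,0,0,0,0,0,0,0,0,0]}'
python3 -m jog '{"delta_pos":[[0,0,-10],[0,0,-10],[0,0,0],[0,0,0]],"rot":[[0,0,0],[0,0,0],[0,0,0],[0,0,0]],"grip":[0,0,0,0]}'
python3 -c "
from h import *
s=r.sense();print(s['tcp_pos'],s['ee_rot'],s['wrist_force'])
cap('wrist','w1')"
```

```text
time_s: 1.03
tcp_pos: [0.5068, 0.3437, 0.1363]
ee_rot: [[0.999, 0.043, -0.0], [0.043, -0.999, 0.0], [-0.0, -0.0, -1.0]]
wrist_force: [0.9, 1.3, 0.2]
gripper_width: 0.326
time_s: 1.37
tcp_pos: [0.5048, 0.3456, 0.1166]
ee_rot: [[0.999, 0.044, -0.001], [0.044, -0.999, -0.001], [-0.001, 0.001, -1.0]]
wrist_force: [-0.0, -0.2, 0.4]
gripper_width: 0.041
[0.50483994 0.3456269  0.11659078] [[ 9.99029424e-01  4.40418622e-02 -7.24039829e-04]
 [ 4.40412107e-02 -9.99029317e-01 -8.92343574e-04]
 [-7.62637488e-04  8.59589896e-04 -9.99999340e-01]] [-0.04997576 -0.19788292  0.40178787]
```

View pics/w1.png

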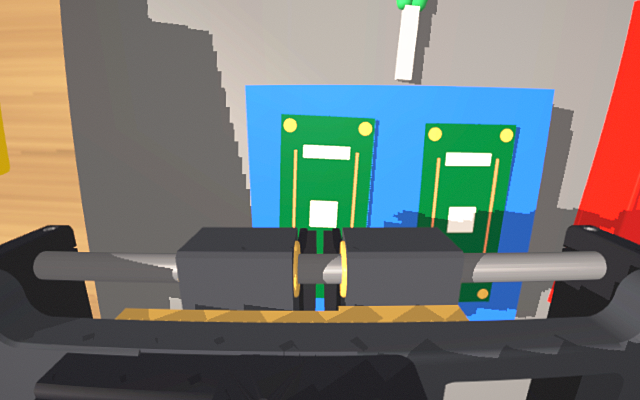

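The wrist view shows the fingertips over the left board, and both boards line up with the tool. I lower onto the board, feeling for contact.

```bash
python3 -m jog '{"delta_pos":[[2,-3,-15],[2,0,-15],[0,0,-9],[0,0,-3],[0,0,-1],[0,0,-1],[0,0,0]],"rot":[[0,0,0],[0,0,0],[0,0,0],[0,0,0],[0,0,0],[0,0,0],[0,0,0]],"grip":[0,0,0,0,0,0,0]}'
python3 -m jog '{"delta_pos":[[0,0,-1],[0,0,0]],"rot":[[0,0,0],[0,0,0]],"grip":[0,0]}'
```

```text
time_s: 2.0
tcp_pos: [0.5098, 0.3428, 0.0738]
ee_rot: [[0.999, 0.043, 0.001], [0.043, -0.999, 0.001], [0.001, -0.001, -1.0]]
wrist_force: [-0.0, -0.0, 1.0]
gripper_width: 0.003
time_s: 2.17
tcp_pos: [0.5101, 0.3427, 0.073]
ee_rot: [[0.999, 0.043, 0.001], [0.043, -0.999, 0.001], [0.002, -0.001, -1.0]]
wrist_force: [-0.2, 0.2, 2.9]
gripper_width: 0.004
```

```bash
python3 -m jog '{"delta_pos":[[0,0,-1],[0,0,0]],"rot":[[0,0,0],[0,0,0]],"grip":[0,0]}'
python3 -m jog '{"delta_pos":[[0,0,-1],[0,0,0]],"rot":[[0,0,0],[0,0,0]],"grip":[0,0]}'
```

```text
time_s: 2.33
tcp_pos: [0.51, 0.3427, 0.0729]
ee_rot: [[0.999, 0.043, 0.002], [0.043, -0.999, 0.001], [0.002, -0.001, -1.0]]
wrist_force: [-2.1, 0.2, 8.2]
gripper_width: 0.005
time_s: 2.5
tcp_pos: [0.5101, 0.3427, 0.0729]
ee_rot: [[0.999, 0.044, 0.002], [0.044, -0.999, 0.001], [0.002, -0.001, -1.0]]
wrist_force: [-5.4, -0.8, 11.6]
gripper_width: 0.006
```

Contact force is about 10 N, so I drag towards the robot.

```bash
python3 -m jog '{"delta_pos":[[-4,0,0],[-8,0,0],[-8,0,0],[-8,0,0],[-8,0,0],[-8,0,0],[-8,0,0],[-8,0,0],[-8,0,0],[-8,0,0]],"rot":[[0,0,0],[0,0,0],[0,0,0],[0,0,0],[0,0,0],[0,0,0],[0,0,0],[0,0,0],[0,0,0],[0,0,0]],"grip":[0,0,0,0,0,0,0,0,0,0]}'
python3 -m jog '{"delta_pos":[[-6,0,0],[0,0,0],[0,0,0],[0,0,5],[0,0,20],[0,0,20]],"rot":[[0,0,0],[0,0,0],[0,0,0],[0,0,0],[0,0,0],[0,0,0]],"grip":[0,0,0,0,0,0]}'
cat > boards.py <<'E'
from h import *
def boards(save=None,z=.0475,name='top',box=(140,180,245,300)):
    c=cap(name,save);hsv=cv2.cvtColor(c['frame'],cv2.COLOR_RGB2HSV)
    m=cv2.inRange(hsv,(45,100,40),(90,255,255));x0,y0,x1,y1=box;k=np.zeros_like(m);k[y0:y1,x0:x1]=255;m&=k
    m=cv2.morphologyEx(m,cv2.MORPH_CLOSE,np.ones((7,7)))
    for q in cv2.findContours(m,cv2.RETR_EXTERNAL,cv2.CHAIN_APPROX_NONE)[0]:
        if cv2.contourArea(q)<60: continue
        w=np.array([px2w(c,*p,z) for p in q[:,0].astype(float)],np.float32)
        print(cv2.minAreaRect(w*1000),'px',q[:,0].mean(0))
E
python3 -c "
from boards import *
boards('t2')"
```

```text
time_s: 3.33
tcp_pos: [0.4361, 0.3445, 0.0729]
ee_rot: [[0.999, 0.044, 0.007], [0.044, -0.999, 0.006], [0.007, -0.006, -1.0]]
wrist_force: [2.5, 0.3, 8.4]
gripper_width: 0.007
time_s: 3.83
tcp_pos: [0.4271, 0.3412, 0.1148]
ee_rot: [[0.999, 0.042, -0.002], [0.042, -0.999, -0.002], [-0.002, 0.002, -1.0]]
wrist_force: [0.3, -0.3, -0.1]
gripper_width: 0.005
((427.7490539550781, 342.9718933105469), (56.63380432128906, 126.45970916748047), 89.33450317382812) px [175.63316583 256.5678392 ]
((508.9595947265625, 246.41156005859375), (126.95278930664062, 57.52114486694336), 3.169679880142212) px [213.08450704 223.56338028]
```

The board followed exactly and overhangs by about 40 mm. I open the gripper, go to x = 0.383 and grip across the width.

```bash
python3 -m jog '{"delta_pos":[[-15,2,0],[-15,0,0],[-14,0,0],[0,0,0],[0,0,0],[0,0,0],[0,0,-15],[0,0,-15],[0,0,-15],[0,0,-8]],"rot":[[0,0,0],[0,0,0],[0,0,0],[0,0,0],[0,0,0],[0,0,0],[0,0,0],[0,0,0],[0,0,0],[0,0,0]],"grip":[100,100,100,100,100,100,100,100,100,100]}'
python3 -m jog '{"delta_pos":[[0,0,0],[0,0,0],[0,0,0],[0,0,0],[0,0,0],[0,0,0],[0,0,0],[0,0,0]],"rot":[[0,0,0],[0,0,0],[0,0,0],[0,0,0],[0,0,0],[0,0,0],[0,0,0],[0,0,0]],"grip":[100,60,60,60,60,60,60,60]}'
```

```text
time_s: 4.72
tcp_pos: [0.3839, 0.3436, 0.0605]
ee_rot: [[0.999, 0.042, -0.001], [0.042, -0.999, -0.001], [-0.001, 0.001, -1.0]]
wrist_force: [-0.1, 0.2, 0.5]
gripper_width: 0.68
time_s: 5.38
tcp_pos: [0.3837, 0.3443, 0.0623]
ee_rot: [[0.999, 0.043, 0.0], [0.043, -0.999, 0.001], [0.0, -0.001, -1.0]]
wrist_force: [-0.8, 0.6, 0.3]
gripper_width: 0.606
```

The fingers open slower than I assumed: they were at 0.68 after 10 rows and now read 0.606, less than the board's width. I take a look.

```bash
python3 -c "
from boards import *
boards('t3')
a=cap('wrist')['frame'];s=cap('side')['frame'][120:220,180:340]
s=cv2.resize(s,(640,400));cv2.imwrite('pics/v3.png',cv2.resize(np.vstack([a,s])[:,:,::-1],(480,600)))
print(r.sense()['gripper_width'])"
```

```text
((508.9118957519531, 246.3807373046875), (126.81149291992188, 57.431026458740234), 3.087639570236206) px [213.08450704 223.57042254]
0.6017094625305023
```

View pics/v3.png

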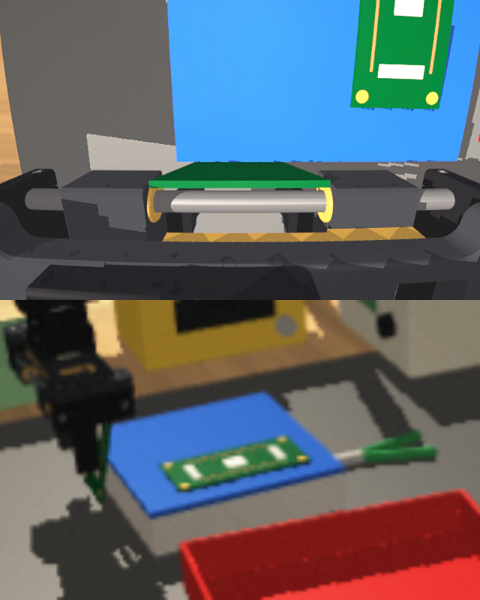

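The board has tipped and stands nearly upright between the fingers and the platform face. The green streak is at about (213,162) to (212,187) in the side view. I work out its pose.

Run:
```python
from h import *
c=cap('side')
for (u,v) in [(213,161.7),(212.3,186.7)]:
  for y in (.31,.375):
    o=np.array(c['xyz']);d=ray(c,u,v);print(o+d*(y-o[1])/d[1])
c=cap('wrist');print(c['xyz'],c['orientation'],c['K'][0][0])
k=640/480
for u,v in [(148,187),(331,187),(190,163),(293,163)]:
    u,v=u*k,v*k
    o=np.array(c['xyz']);d=ray(c,u,v);
    print('w',u,v,[ (o+d*(x-o[0])/d[0]).round(4) for x in (.37,.385,.40)])
f=cap('side')['frame'][130:215,180:265];g=cv2.resize(f,(400,400),interpolation=cv2.INTER_CUBIC)
t=cap('top')['frame'][230:300,140:210];t=cv2.resize(t,(400,400),interpolation=cv2.INTER_CUBIC)
cv2.imwrite('pics/v4.png',np.hstack([g,t])[:,:,::-1])
```

```text
[0.40110177 0.31       0.08189662]
[0.41354853 0.375      0.05260225]
[0.38963098 0.31       0.00546554]
[ 0.40149654  0.375      -0.02770142]
[0.45159945 0.34713172 0.1981263 ] [[ 4.23991800e-02  9.67649114e-01  2.48711685e-01]
 [-9.99100622e-01  4.11906880e-02  1.00635174e-02]
 [-5.06651749e-04 -2.48914684e-01  9.68525283e-01]] 316.3267482367552
w 197.33333333333331 249.33333333333331 [array([0.37  , 0.4203, 0.016 ]), array([0.385 , 0.4068, 0.0495]), array([0.4   , 0.3934, 0.083 ])]
w 441.3333333333333 249.33333333333331 [array([3.700e-01, 2.608e-01, 3.000e-04]), array([0.385 , 0.2767, 0.0366]), array([0.4   , 0.2925, 0.073 ])]
w 253.33333333333331 217.33333333333331 [array([ 0.37  ,  0.3991, -0.0537]), array([ 0.385 ,  0.3896, -0.0074]), array([0.4   , 0.38  , 0.0389])]
w 390.66666666666663 217.33333333333331 [array([ 0.37  ,  0.2804, -0.0697]), array([ 0.385 ,  0.2927, -0.0205]), array([0.4   , 0.3049, 0.0288])]
```

View pics/v4.png

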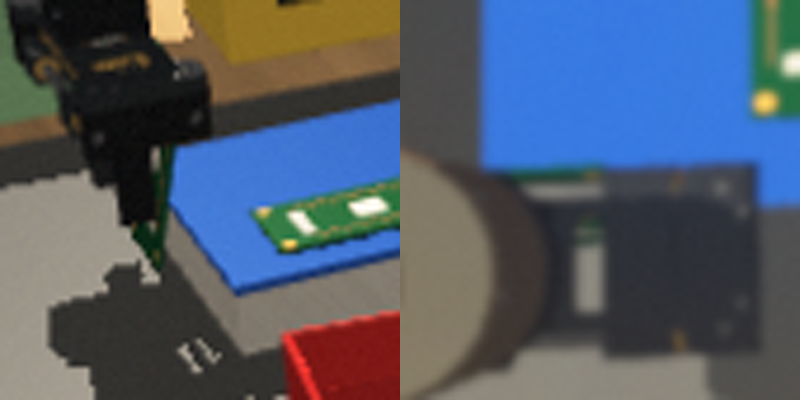

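The board stands on its short end on the table. It leans about 12° towards +x over the platform edge, with its top edge near x = 0.42, z = 0.128. I back away in -x, rise, open fully and look again.

```bash
python3 -m jog '{"delta_pos":[[-4,0,0],[-6,0,0],[-6,0,0],[0,0,10],[0,0,20],[0,0,25],[0,0,25],[0,0,25],[0,0,25],[0,0,0]],"rot":[[0,0,0],[0,0,0],[0,0,0],[0,0,0],[0,0,0],[0,0,0],[0,0,0],[0,0,0],[0,0,0],[0,0,0]],"grip":[60,60,60,60,60,60,60,60,60,100]}'
python3 -m jog '{"delta_pos":[[-20,0,20],[-20,0,0],[0,0,0],[0,0,0],[0,0,0],[0,0,0],[0,0,0],[0,0,0]],"rot":[[0,0,0],[0,0,0],[0,0,0],[0,0,0],[0,0,0],[0,0,0],[0,0,0],[0,0,0]],"grip":[100,100,100,100,100,100,100,100]}'
python3 - <<'E'
from h import *
a=cap('wrist')['frame'];f=cap('side')['frame'][120:220,180:340];g=cv2.resize(f,(640,400),interpolation=cv2.INTER_CUBIC)
np.savez('w5',**{k:np.array(v) for k,v in cap('wrist').items()})
cv2.imwrite('pics/v5.png',cv2.resize(np.vstack([a,g])[:,:,::-1],(480,600)))
E
```

```text
time_s: 6.57
tcp_pos: [0.3688, 0.3463, 0.1972]
ee_rot: [[0.999, 0.044, 0.006], [0.044, -0.999, 0.008], [0.007, -0.008, -1.0]]
wrist_force: [0.4, 0.5, 0.3]
gripper_width: 0.628
time_s: 7.23
tcp_pos: [0.3279, 0.344, 0.2115]
ee_rot: [[0.999, 0.042, -0.0], [0.042, -0.999, -0.001], [-0.0, 0.001, -1.0]]
wrist_force: [1.0, 0.0, -0.2]
gripper_width: 0.997
```

View pics/v5.png

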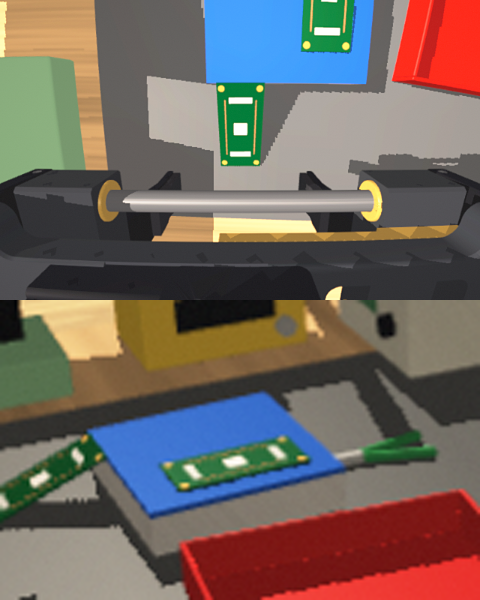

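The board settled as a ramp, top face up, with its upper end resting on the platform edge: upper end at px (217–266,83), lower end at (222–260,165) in the half-size wrist view. I measure it.

Run:
```python
from h import *
c=dict(np.load('w5.npz'));k=4/3
for u,v,z in [(217,83,.048),(266,83,.048),(222,165,.003),(260,165,.003)]: print(px2w(c,u*k,v*k,z))
for z in(.03,.045,.06):print(px2w(c,242*k,83*k,z))
```

```text
[0.4025 0.3748]
[0.4051 0.315 ]
[0.283  0.3691]
[0.2854 0.3111]
[0.4042 0.3442]
[0.4038 0.3443]
[0.4035 0.3444]
```

```bash
python3 -m jog '{"delta_pos":[[8,-1,-30],[8,0,-30],[0,0,-30],[0,0,-30],[0,0,-25],[0,0,-20],[0,0,-10],[0,0,0],[0,0,0],[0,0,0]],"rot":[[0,0,0],[0,0,0],[0,0,0],[0,0,0],[0,0,0],[0,0,0],[0,0,0],[0,0,0],[0,0,0],[0,0,0]],"grip":[100,100,100,100,100,100,100,100,50,50]}'
python3 -m jog '{"delta_pos":[[0,0,0],[0,0,0],[0,0,0],[0,0,0],[0,0,0],[0,0,0],[0,0,0]],"rot":[[0,0,0],[0,0,0],[0,0,0],[0,0,0],[0,0,0],[0,0,0],[0,0,0]],"grip":[50,50,50,50,50,50,50]}'
```

```text
time_s: 8.22
tcp_pos: [0.3441, 0.3438, 0.0377]
ee_rot: [[0.999, 0.043, 0.001], [0.043, -0.999, 0.001], [0.001, -0.001, -1.0]]
wrist_force: [1.0, 0.1, 0.2]
gripper_width: 0.92
time_s: 8.8
tcp_pos: [0.3438, 0.3435, 0.0376]
ee_rot: [[0.999, 0.043, 0.001], [0.043, -0.999, 0.001], [0.001, -0.001, -1.0]]
wrist_force: [-0.9, -0.4, 5.6]
gripper_width: 0.674
```

The board is gripped at its middle (0.674). I lift it, level it by 20° and check.

```bash
python3 -m jog '{"delta_pos":[[0,0,5],[0,0,10],[0,0,20],[0,0,25],[0,0,25],[0,0,25],[0,0,10],[0,0,0],[0,0,0]],"rot":[[0,0,0],[0,0,0],[0,0,0],[0,0,0],[0,5,0],[0,5,0],[0,5,0],[0,5,0],[0,0,0]],"grip":[50,50,50,50,50,50,50,50,50]}'
python3 - <<'E'
from h import *
a=cap('wrist')['frame'];f=cap('side')['frame'][100:200,120:280];g=cv2.resize(f,(640,400),interpolation=cv2.INTER_CUBIC)
cv2.imwrite('pics/v6.png',cv2.resize(np.vstack([a,g])[:,:,::-1],(480,600)))
E
```

```text
time_s: 9.55
tcp_pos: [0.3458, 0.3438, 0.157]
ee_rot: [[0.938, 0.037, -0.343], [0.04, -0.999, 0.003], [-0.343, -0.017, -0.939]]
wrist_force: [1.1, -0.5, -0.5]
gripper_width: 0.674
```

View pics/v6.png

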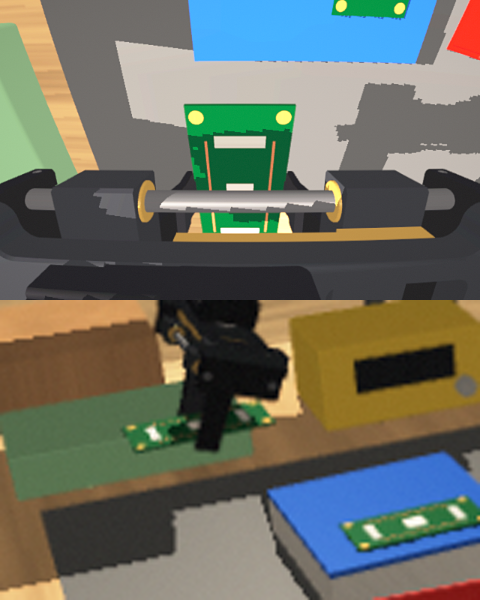

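The board is held level and straight. I carry it to the tray and re-measure the tray on the way.

```bash
python3 - <<'E'
from h import *
open('tray.py','w').write('''from h import *
def tray():
    c=cap('top');hsv=cv2.cvtColor(c['frame'],cv2.COLOR_RGB2HSV)
    m=cv2.inRange(hsv,(0,180,60),(5,255,255));k=np.zeros_like(m);k[130:300,235:385]=255;m&=k
    q=np.vstack([a for a in cv2.findContours(m,cv2.RETR_EXTERNAL,cv2.CHAIN_APPROX_NONE)[0] if cv2.contourArea(a)>60])
    w=np.array([px2w(c,*p,.045) for p in q[:,0].astype(float)],np.float32);print('tray',cv2.minAreaRect(w*1000))
''')
from tray import tray;tray()
E
python3 -m jog '{"delta_pos":[[10,-15,0],[21,-31,0],[21,-31,0],[21,-31,0],[21,-31,0],[21,-31,0],[21,-31,0],[21,-31,0],[21,-31,0],[22,-33,0]],"rot":[[0,0,0],[0,0,0],[0,0,-7],[0,0,0],[0,0,0],[0,0,0],[0,0,0],[0,0,0],[0,0,0],[0,0,0]],"grip":[50,50,50,50,50,50,50,50,50,50]}'
python3 -m jog '{"delta_pos":[[0,0,-20],[0,0,-25],[0,0,-20],[0,0,-10],[0,0,0],[0,0,0]],"rot":[[0,0,0],[0,0,0],[0,0,0],[0,0,0],[0,0,0],[0,0,0]],"grip":[50,50,50,50,50,50]}'
python3 -c "from boards import *
boards(z=.08,box=(255,150,360,275))"
```

```text
tray ((539.5941162109375, 11.69866943359375), (208.5438232421875, 258.565185546875), 85.65386962890625)
time_s: 10.53
tcp_pos: [0.5431, 0.0463, 0.1568]
ee_rot: [[0.937, -0.08, -0.34], [-0.07, -0.997, 0.04], [-0.342, -0.013, -0.94]]
wrist_force: [0.8, 1.2, -0.7]
gripper_width: 0.677
time_s: 11.03
tcp_pos: [0.5432, 0.0475, 0.0821]
ee_rot: [[0.937, -0.08, -0.34], [-0.071, -0.997, 0.04], [-0.342, -0.013, -0.94]]
wrist_force: [-1.0, -0.4, -0.2]
gripper_width: 0.674
((502.7987060546875, 51.58800506591797), (54.82167434692383, 56.1789436340332), 85.25271606445312) px [291.         225.40740741]
```

```bash
python3 -m jog '{"delta_pos":[[0,0,-15],[0,0,-15],[0,0,-10],[0,0,-6],[0,0,0],[0,0,0]],"rot":[[0,0,0],[0,0,0],[0,0,0],[0,0,0],[0,0,0],[0,0,0]],"grip":[50,50,50,50,50,50]}'
python3 -m jog '{"delta_pos":[[0,0,0],[0,0,0],[0,0,0],[0,0,0],[0,0,0],[0,0,10],[0,0,25],[0,0,30],[0,0,35],[0,0,35]],"rot":[[0,0,0],[0,0,0],[0,0,0],[0,0,0],[0,0,0],[0,-5,0],[0,-5,0],[0,-5,0],[0,-5,0],[0,0,0]],"grip":[82,82,82,82,82,82,82,82,82,82]}'
python3 -m jog '{"delta_pos":[[-20,30,0],[-25,35,0],[0,35,0],[0,35,0],[0,20,0]],"rot":[[0,0,0],[0,0,0],[0,0,7],[0,0,0],[0,0,0]],"grip":[0,0,0,0,0]}'
python3 - <<'E'
from boards import *
boards(z=.0075,box=(255,150,360,275),save='t7'); boards()
from tray import tray;tray()
f=cv2.imread('pics/t7.png')[140:290,140:370];cv2.imwrite('pics/t7c.png',cv2.resize(f,None,fx=3,fy=3))
E
```

```text
time_s: 11.58
tcp_pos: [0.544, 0.0472, 0.0365]
ee_rot: [[0.937, -0.081, -0.339], [-0.072, -0.997, 0.041], [-0.341, -0.015, -0.94]]
wrist_force: [0.9, -0.7, -0.5]
gripper_width: 0.675
time_s: 12.42
tcp_pos: [0.5396, 0.0463, 0.1719]
ee_rot: [[0.997, -0.072, 0.001], [-0.072, -0.997, 0.041], [-0.002, -0.041, -0.999]]
wrist_force: [-0.1, 0.3, -0.0]
gripper_width: 0.824
time_s: 12.83
tcp_pos: [0.4992, 0.2039, 0.1719]
ee_rot: [[0.999, 0.053, -0.001], [0.053, -0.998, 0.043], [0.001, -0.043, -0.999]]
wrist_force: [0.8, 0.0, -0.9]
gripper_width: 0.528
((537.197509765625, 45.18455505371094), (49.0198860168457, 122.70777893066406), 84.4006576538086) px [295.42741935 214.19354839]
((461.1000061035156, 244.35000610351562), (56.49999237060547, 29.400020599365234), 90.0) px [214.48571429 243.85714286]
tray ((539.7852172851562, 11.699249267578125), (208.53070068359375, 258.5597229003906), 85.62162780761719)
```

View pics/t7c.png

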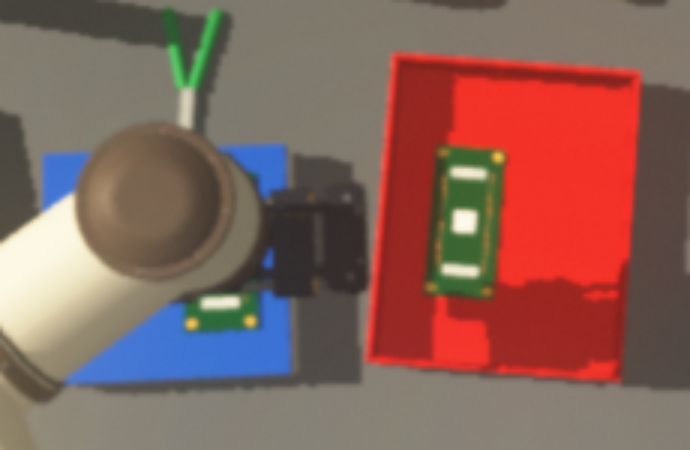

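Board 1 lies flat in the tray. The tool has a 2.5° roll left over, which I take out, then I press on board 2.

```bash
python3 -m jog '{"delta_pos":[[5,20,0],[5,22,-20],[0,0,-25],[0,0,-25],[0,0,-20],[0,0,-6],[0,0,-2],[0,0,-1],[0,0,0]],"rot":[[-2.4,0,0],[0,0,0],[0,0,0],[0,0,0],[0,0,0],[0,0,0],[0,0,0],[0,0,0],[0,0,0]],"grip":[0,0,0,0,0,0,0,0,0]}'
python3 -m jog '{"delta_pos":[[0,0,-1],[0,0,0]],"rot":[[0,0,0],[0,0,0]],"grip":[0,0]}'
python3 -m jog '{"delta_pos":[[0,0,-1],[0,0,0]],"rot":[[0,0,0],[0,0,0]],"grip":[0,0]}'
```

```text
time_s: 13.73
tcp_pos: [0.5098, 0.2419, 0.073]
ee_rot: [[0.999, 0.049, -0.002], [0.049, -0.999, -0.0], [-0.002, 0.0, -1.0]]
wrist_force: [-0.1, -0.2, 1.3]
gripper_width: 0.007
time_s: 13.9
tcp_pos: [0.5098, 0.2421, 0.0729]
ee_rot: [[0.999, 0.05, -0.002], [0.05, -0.999, -0.001], [-0.002, 0.0, -1.0]]
wrist_force: [-2.3, -2.8, 8.0]
gripper_width: 0.007
time_s: 14.07
tcp_pos: [0.5099, 0.2421, 0.0729]
ee_rot: [[0.999, 0.05, -0.002], [0.05, -0.999, -0.001], [-0.002, 0.001, -1.0]]
wrist_force: [-3.8, -2.3, 14.3]
gripper_width: 0.012
```

```bash
python3 -m jog '{"delta_pos":[[-4,0,0.5],[-8,0,0],[-8,0,0],[-8,0,0],[-8,0,0],[-8,0,0],[-8,0,0],[-8,0,0],[-8,0,0],[-8,0,0]],"rot":[[0,0,0],[0,0,0],[0,0,0],[0,0,0],[0,0,0],[0,0,0],[0,0,0],[0,0,0],[0,0,0],[0,0,0]],"grip":[0,0,0,0,0,0,0,0,0,0]}'
python3 -m jog '{"delta_pos":[[-3,0,0],[0,0,0],[0,0,0],[0,0,5],[0,0,20],[0,0,25],[-20,0,10],[-20,0,0],[-20,0,0],[0,0,0]],"rot":[[0,0,0],[0,0,0],[0,0,0],[0,0,0],[0,0,0],[0,0,0],[0,0,0],[0,0,0],[0,0,0],[0,0,0]],"grip":[0,0,0,100,100,100,100,100,100,100]}'
python3 -m jog '{"delta_pos":[[0,0,0],[0,0,0],[0,0,0],[0,0,0],[0,0,0],[0,0,0],[0,0,0],[0,0,0],[0,0,0],[0,0,0]],"rot":[[0,0,0],[0,0,0],[0,0,0],[0,0,0],[0,0,0],[0,0,0],[0,0,0],[0,0,0],[0,0,0],[0,0,0]],"grip":[100,100,100,100,100,100,100,100,100,100]}'
python3 - <<'E'
from boards import *
boards()
c=cap('wrist','w8');np.savez('w8',**{k:np.array(v) for k,v in c.items()})
hsv=cv2.cvtColor(c['frame'],cv2.COLOR_RGB2HSV);m=cv2.inRange(hsv,(45,100,40),(85,255,255));m=cv2.morphologyEx(m,cv2.MORPH_CLOSE,np.ones((9,9)))
for q in cv2.findContours(m,cv2.RETR_EXTERNAL,cv2.CHAIN_APPROX_NONE)[0]:
    if cv2.contourArea(q)<2000: continue
    w=np.array([px2w(c,*p,.0475) for p in q[:,0].astype(float)],np.float32);print(cv2.minAreaRect(w*1000),w.min(0),w.max(0),q[:,0].min(0),q[:,0].max(0))
E
```

```text
time_s: 14.9
tcp_pos: [0.4357, 0.2445, 0.0729]
ee_rot: [[0.999, 0.051, 0.004], [0.051, -0.999, 0.004], [0.004, -0.004, -1.0]]
wrist_force: [3.1, -0.2, 7.4]
gripper_width: 0.006
time_s: 15.73
tcp_pos: [0.3675, 0.2411, 0.1306]
ee_rot: [[0.999, 0.05, -0.005], [0.05, -0.999, -0.001], [-0.005, 0.001, -1.0]]
wrist_force: [0.0, -0.3, -0.2]
gripper_width: 0.453
time_s: 16.57
tcp_pos: [0.3704, 0.243, 0.1305]
ee_rot: [[0.999, 0.05, -0.003], [0.05, -0.999, -0.0], [-0.003, 0.0, -1.0]]
wrist_force: [-0.0, 0.7, -0.0]
gripper_width: 0.996
((450.4197082519531, 250.3228302001953), (92.52030181884766, 56.88145446777344), 3.703915596008301) px [210.62280702 248.01754386]
((434.28338623046875, 250.773681640625), (128.88922119140625, 59.88745880126953), 2.503736734390259) [0.3693 0.2184] [0.4995 0.2829] [267  22] [360 216]
((500.2983703613281, 81.77375793457031), (51.30027389526367, 62.935062408447266), 85.497802734375) [0.4672 0.0542] [0.5297 0.1097] [525   0] [614  94]
```

Overhang is about 37 mm. The gripper is now fully open (0.996), so I descend at x = 0.386 and close.

```bash
python3 -m jog '{"delta_pos":[[8,3,-5],[8,3,-20],[0,0,-20],[0,0,-15],[0,0,-8],[0,0,0],[0,0,0]],"rot":[[0,0,0],[0,0,0],[0,0,0],[0,0,0],[0,0,0],[0,0,0],[0,0,0]],"grip":[100,100,100,100,100,100,100]}'
python3 -m jog '{"delta_pos":[[0,0,0],[0,0,0],[0,0,0],[0,0,0],[0,0,0],[0,0,0],[0,0,0],[0,0,0]],"rot":[[0,0,0],[0,0,0],[0,0,0],[0,0,0],[0,0,0],[0,0,0],[0,0,0],[0,0,0]],"grip":[50,50,50,50,50,50,50,50]}'
```

```text
time_s: 17.25
tcp_pos: [0.3867, 0.2492, 0.0623]
ee_rot: [[0.999, 0.05, -0.003], [0.05, -0.999, -0.001], [-0.003, 0.001, -1.0]]
wrist_force: [-1.3, 0.5, 0.1]
gripper_width: 1.001
time_s: 17.92
tcp_pos: [0.3865, 0.2492, 0.0628]
ee_rot: [[0.999, 0.05, -0.002], [0.05, -0.999, 0.0], [-0.002, -0.0, -1.0]]
wrist_force: [-0.1, 0.5, 2.4]
gripper_width: 0.673
```

Gripped (0.673). I lift and carry it to the tray.

```bash
python3 -m jog '{"delta_pos":[[0,0,5],[0,0,10],[0,0,20],[0,0,30],[0,0,30],[0,0,5],[0,0,0]],"rot":[[0,0,0],[0,0,0],[0,0,0],[0,0,0],[0,0,0],[0,0,0],[0,0,0]],"grip":[50,50,50,50,50,50,50]}'
python3 -c "from tray import tray;tray()"
python3 -m jog '{"delta_pos":[[8,-15,0],[13,-25,0],[13,-25,0],[13,-25,0],[13,-25,0],[13,-25,0],[13,-25,0],[13,-25,0],[5,-10,0],[0,0,0]],"rot":[[0,0,0],[0,0,0],[0,0,-7],[0,0,0],[0,0,0],[0,0,0],[0,0,0],[0,0,0],[0,0,0],[0,0,0]],"grip":[50,50,50,50,50,50,50,50,50,50]}'
python3 -c "
from h import *
f=cap('side')['frame'][130:270,170:380];g=cv2.resize(f,None,fx=3,fy=3,interpolation=cv2.INTER_CUBIC);cv2.imwrite('pics/v9.png',g[:,:,::-1])"
```

```text
time_s: 18.5
tcp_pos: [0.3872, 0.25, 0.1648]
ee_rot: [[0.999, 0.05, 0.001], [0.05, -0.999, 0.004], [0.001, -0.004, -1.0]]
wrist_force: [0.3, -0.6, -0.8]
gripper_width: 0.678
tray ((539.5941162109375, 11.69866943359375), (208.5438232421875, 258.565185546875), 85.65386962890625)
time_s: 19.38
tcp_pos: [0.49, 0.0469, 0.1605]
ee_rot: [[0.997, -0.076, -0.007], [-0.076, -0.997, -0.001], [-0.007, 0.002, -1.0]]
wrist_force: [-0.2, -1.0, -0.5]
gripper_width: 0.672
```

View pics/v9.png

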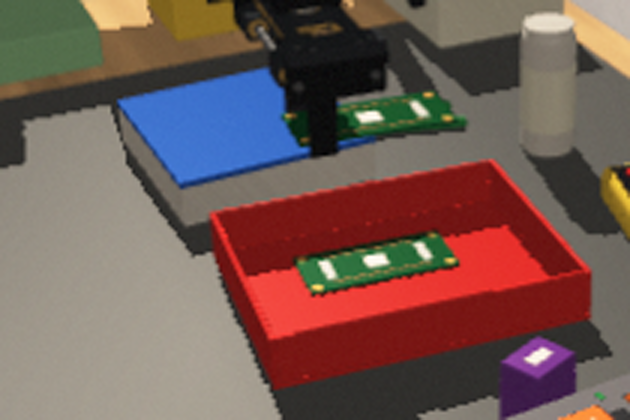

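The board is held nearly level. I lower it onto the first board and release.

```bash
python3 -m jog '{"delta_pos":[[0,0,-25],[0,0,-30],[0,0,-30],[0,0,-20],[0,0,-10],[0,0,-5],[0,0,-2],[0,0,0],[0,0,0]],"rot":[[0,0,0],[0,0,0],[0,0,0],[0,0,0],[0,0,0],[0,0,0],[0,0,0],[0,0,0],[0,0,0]],"grip":[50,50,50,50,50,50,50,50,50]}'
python3 -m jog '{"delta_pos":[[0,0,0],[0,0,0],[0,0,0],[0,0,0],[0,0,0],[0,0,10],[0,0,25],[0,0,35],[0,0,35],[0,0,30]],"rot":[[0,0,0],[0,0,0],[0,0,0],[0,0,0],[0,0,0],[0,0,0],[0,0,0],[0,0,0],[0,0,0],[0,0,0]],"grip":[82,82,82,82,82,82,82,82,82,82]}'
python3 -m jog '{"delta_pos":[[0,-20,5],[-9,-39,0],[-9,-39,0],[-9,-39,0],[-9,-39,0],[-9,-39,0],[-9,-39,0],[-9,-39,0],[-8,-39,0],[-6,-28,0]],"rot":[[0,0,0],[0,0,7],[0,0,2.3],[0,0,0],[0,0,0],[0,0,0],[0,0,0],[0,0,0],[0,0,0],[0,0,0]],"grip":[82,82,82,82,82,82,82,82,82,82]}'
python3 - <<'E'
from boards import *
boards(z=.01,box=(255,150,360,275),save='t10')
from tray import tray;tray()
f=cv2.imread('pics/t10.png')[140:290,240:480];g=cap('wrist','w10')['frame'][:,:,::-1]
cv2.imwrite('pics/t10c.png',np.vstack([cv2.resize(f,(480,300)),cv2.resize(g,(480,300))]))
E
```

```text
time_s: 20.18
tcp_pos: [0.4908, 0.0496, 0.0411]
ee_rot: [[0.997, -0.071, -0.001], [-0.071, -0.997, 0.001], [-0.001, -0.001, -1.0]]
wrist_force: [1.0, 0.3, -0.2]
gripper_width: 0.674
time_s: 21.02
tcp_pos: [0.4906, 0.0489, 0.1778]
ee_rot: [[0.997, -0.072, -0.001], [-0.072, -0.997, 0.0], [-0.001, -0.0, -1.0]]
wrist_force: [0.7, 0.0, -0.4]
gripper_width: 0.819
time_s: 21.85
tcp_pos: [0.4129, -0.3114, 0.1806]
ee_rot: [[0.997, 0.081, -0.002], [0.081, -0.997, -0.001], [-0.003, 0.0, -1.0]]
wrist_force: [1.3, -1.4, -0.2]
gripper_width: 0.823
((536.72314453125, 46.174781799316406), (54.56428527832031, 122.74979400634766), 85.3819351196289) px [294.81818182 213.92424242]
tray ((539.8059692382812, 11.753929138183594), (208.4185028076172, 258.5550231933594), 85.62162780761719)
```

View pics/t10c.png

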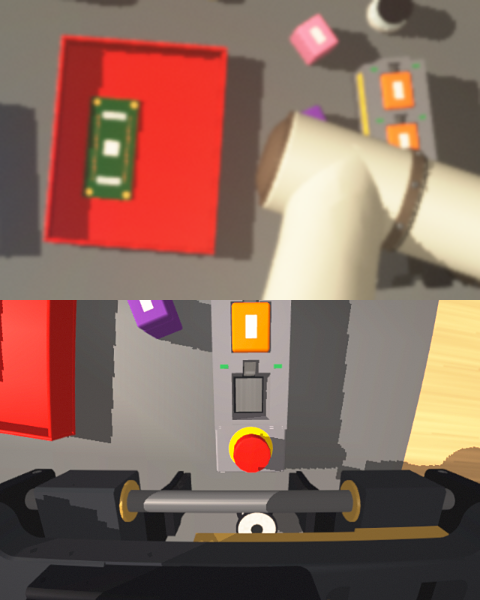

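Both boards are stacked flat in the tray, and the knob is below the wrist at about (250,452) in the picture. I refine the knob and pack positions from the wrist camera.

Run:
```python
from h import *
c=cap('wrist');hsv=cv2.cvtColor(c['frame'],cv2.COLOR_RGB2HSV);print(r.sense()['tcp_pos'])
for lo,hi,z in [((0,180,100),(5,255,255),.104),((8,180,120),(20,255,255),.078)]:
    m=cv2.inRange(hsv,lo,hi);m=cv2.morphologyEx(m,cv2.MORPH_CLOSE,np.ones((9,9)))
    for q in cv2.findContours(m,cv2.RETR_EXTERNAL,cv2.CHAIN_APPROX_NONE)[0]:
        if cv2.contourArea(q)<300: continue
        w=np.array([px2w(c,*p,z) for p in q[:,0].astype(float)],np.float32);print(z,cv2.minAreaRect(w*1000),w.mean(0),q[:,0].mean(0))
```

```text
[ 0.41334295 -0.30940736  0.18020195]
0.104 ((424.0113830566406, -322.467041015625), (35.418861389160156, 33.58868408203125), 4.5742268562316895) [ 0.42419574 -0.3219539 ] [337.34042553 204.43262411]
0.104 ((485.58746337890625, -119.74239349365234), (79.87518310546875, 125.40711975097656), 85.4860610961914) [ 0.48748302 -0.12192504] [50.91039427 89.00537634]
0.078 ((538.891357421875, -312.41546630859375), (45.28071212768555, 35.317832946777344), 4.8302202224731445) [ 0.53927135 -0.3122    ] [336.36708861  34.11392405]
```

```bash
python3 -m jog '{"delta_pos":[[9,-13,0],[0,0,-20],[0,0,-25],[0,0,-20],[0,0,-9],[0,0,0],[0,0,0]],"rot":[[0,0,0],[0,0,0],[0,0,0],[0,0,0],[0,0,0],[0,0,0],[0,0,0]],"grip":[82,82,82,82,82,82,82]}'
python3 -m jog '{"delta_pos":[[0,0,0],[0,0,0],[0,0,0],[0,0,0],[0,0,0],[0,0,0],[0,0,0],[0,0,0],[0,0,0],[0,0,0]],"rot":[[0,0,0],[0,0,0],[0,0,0],[0,0,0],[0,0,0],[0,0,0],[0,0,0],[0,0,0],[0,0,0],[0,0,0]],"grip":[15,15,15,15,15,15,15,15,15,15]}'
```

```text
time_s: 22.63
tcp_pos: [0.4236, -0.3213, 0.1069]
ee_rot: [[0.996, 0.085, -0.003], [0.085, -0.996, -0.001], [-0.003, 0.0, -1.0]]
wrist_force: [0.2, 0.2, -0.4]
gripper_width: 0.816
time_s: 23.47
tcp_pos: [0.4232, -0.3227, 0.1068]
ee_rot: [[0.997, 0.083, -0.002], [0.083, -0.997, -0.002], [-0.002, 0.001, -1.0]]
wrist_force: [-1.5, -5.4, -0.5]
gripper_width: 0.399
```

Gripped (0.40 × 87 ≈ 35 mm). I pull it up.

```bash
python3 -m jog '{"delta_pos":[[0,0,3],[0,0,4],[0,0,4],[0,0,4],[0,0,4],[0,0,3],[0,0,2],[0,0,0]],"rot":[[0,0,0],[0,0,0],[0,0,0],[0,0,0],[0,0,0],[0,0,0],[0,0,0],[0,0,0]],"grip":[15,15,15,15,15,15,15,15]}'
python3 -m jog '{"delta_pos":[[0,0,1],[0,0,0],[0,0,0]],"rot":[[0,0,0],[0,0,0],[0,0,0]],"grip":[15,15,15]}'
```

```text
time_s: 24.13
tcp_pos: [0.4231, -0.3226, 0.1297]
ee_rot: [[0.997, 0.083, -0.002], [0.083, -0.997, -0.001], [-0.002, 0.001, -1.0]]
wrist_force: [0.9, -7.0, -8.6]
gripper_width: 0.408
time_s: 24.38
tcp_pos: [0.4231, -0.3226, 0.1303]
ee_rot: [[0.997, 0.082, -0.002], [0.082, -0.997, -0.001], [-0.002, 0.001, -1.0]]
wrist_force: [1.3, -8.6, -9.1]
gripper_width: 0.409
```

```bash
python3 -m jog '{"delta_pos":[[0,0,1],[0,0,0],[0,0,0],[0,0,0],[0,0,0],[0,0,0],[0,0,0],[0,0,0],[0,0,0],[0,0,0]],"rot":[[0,0,0],[0,0,0],[0,0,0],[0,0,0],[0,0,0],[0,0,0],[0,0,0],[0,0,0],[0,0,0],[0,0,0]],"grip":[15,15,15,15,15,15,15,15,15,15]}'
python3 -c "
from h import *
f=cap('side')['frame'][230:340,270:440];g=cv2.resize(f,None,fx=3,fy=3,interpolation=cv2.INTER_CUBIC);cv2.imwrite('pics/v11.png',g[:,:,::-1])"
```

```text
time_s: 25.22
tcp_pos: [0.4231, -0.3226, 0.1309]
ee_rot: [[0.997, 0.082, -0.003], [0.082, -0.997, -0.001], [-0.003, 0.001, -1.0]]
wrist_force: [1.2, -9.4, -10.4]
gripper_width: 0.404
```

View pics/v11.png

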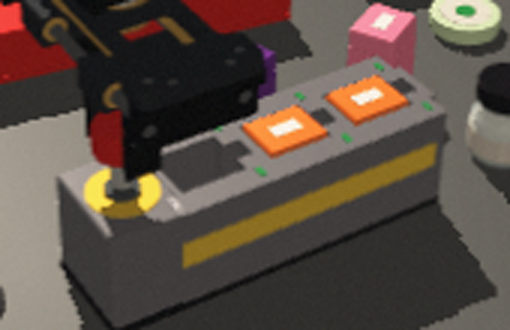

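The knob is fully up with its head clear of the yellow ring: 24.1 mm of travel and 10 N, held for over 0.8 s with both packs down. I let it go, then go above the near pack with the fingers shut.

```bash
python3 -m jog '{"delta_pos":[[0,0,0],[0,0,0],[0,0,0],[0,0,0],[0,0,0],[0,0,0],[0,0,20],[0,0,25],[0,0,0],[0,0,0]],"rot":[[0,0,0],[0,0,0],[0,0,0],[0,0,0],[0,0,0],[0,0,0],[0,0,0],[0,0,0],[0,0,0],[0,0,0]],"grip":[80,80,80,80,80,80,80,80,0,0]}'
python3 -m jog '{"delta_pos":[[20,2,0],[30,3,0],[30,3,0],[25,2,0],[10,0,0],[0,0,-20],[0,0,-25],[0,0,-10],[0,0,0],[0,0,0]],"rot":[[0,0,0],[0,0,0],[0,0,0],[0,0,0],[0,0,0],[0,0,0],[0,0,0],[0,0,0],[0,0,0],[0,0,0]],"grip":[0,0,0,0,0,0,0,0,0,0]}'
```

```text
time_s: 26.1
tcp_pos: [0.4239, -0.322, 0.1791]
ee_rot: [[0.997, 0.083, 0.001], [0.083, -0.997, -0.002], [0.001, 0.002, -1.0]]
wrist_force: [0.1, 0.0, -0.1]
gripper_width: 0.718
time_s: 26.93
tcp_pos: [0.5374, -0.3119, 0.1221]
ee_rot: [[0.997, 0.083, -0.005], [0.083, -0.997, -0.0], [-0.005, -0.0, -1.0]]
wrist_force: [-0.2, 0.1, 0.2]
gripper_width: 0.028
```

```bash
python3 -m jog '{"delta_pos":[[0,0,-10],[0,0,-7],[0,0,-2],[0,0,-2],[0,0,-2],[0,0,-1],[0,0,0]],"rot":[[0,0,0],[0,0,0],[0,0,0],[0,0,0],[0,0,0],[0,0,0],[0,0,0]],"grip":[0,0,0,0,0,0,0]}'
python3 -m jog '{"delta_pos":[[0,0,-1],[0,0,-1],[0,0,-1],[0,0,-1],[0,0,0]],"rot":[[0,0,0],[0,0,0],[0,0,0],[0,0,0],[0,0,0]],"grip":[0,0,0,0,0]}'
```

```text
time_s: 27.52
tcp_pos: [0.5383, -0.3122, 0.1005]
ee_rot: [[0.996, 0.084, -0.001], [0.084, -0.996, -0.002], [-0.002, 0.001, -1.0]]
wrist_force: [-2.4, -0.1, 7.1]
gripper_width: 0.009
time_s: 27.93
tcp_pos: [0.5384, -0.3122, 0.0968]
ee_rot: [[0.996, 0.084, -0.001], [0.084, -0.996, -0.002], [-0.001, 0.002, -1.0]]
wrist_force: [-2.9, 1.3, 8.6]
gripper_width: 0.006
```

```bash
python3 -m jog '{"delta_pos":[[0,0,-1],[0,0,-1],[0,0,0],[0,0,0]],"rot":[[0,0,0],[0,0,0],[0,0,0],[0,0,0]],"grip":[0,0,0,0]}'
python3 -m jog '{"delta_pos":[[0,0,-1],[0,0,0],[0,0,0]],"rot":[[0,0,0],[0,0,0],[0,0,0]],"grip":[0,0,0]}'
```

```text
time_s: 28.27
tcp_pos: [0.5385, -0.3124, 0.0954]
ee_rot: [[0.996, 0.084, -0.001], [0.084, -0.996, -0.002], [-0.001, 0.002, -1.0]]
wrist_force: [-3.5, 1.2, 9.4]
gripper_width: 0.003
time_s: 28.52
tcp_pos: [0.5385, -0.3125, 0.0954]
ee_rot: [[0.996, 0.084, -0.001], [0.084, -0.996, -0.003], [-0.001, 0.002, -1.0]]
wrist_force: [-4.3, 1.7, 14.5]
gripper_width: 0.006
```

The pack is at its stop. I rise, open, and check how the pack has sprung up as I grip it.

```bash
python3 -m jog '{"delta_pos":[[0,0,5],[0,0,10],[0,0,15],[0,0,16],[0,0,0],[0,0,0],[0,0,0],[0,0,0],[0,0,0],[0,0,0]],"rot":[[0,0,0],[0,0,0],[0,0,0],[0,0,0],[0,0,0],[0,0,0],[0,0,0],[0,0,0],[0,0,0],[0,0,0]],"grip":[0,0,0,75,75,75,75,75,75,75]}'
python3 -m jog '{"delta_pos":[[0,0,0],[0,0,0],[0,0,0],[0,0,-10],[0,0,-15],[0,0,-8],[0,0,0]],"rot":[[0,0,0],[0,0,0],[0,0,0],[0,0,0],[0,0,0],[0,0,0],[0,0,0]],"grip":[75,75,75,75,75,75,75]}'
python3 -m jog '{"delta_pos":[[0,0,0],[0,0,0],[0,0,0],[0,0,0],[0,0,0],[0,0,0],[0,0,0],[0,0,0]],"rot":[[0,0,0],[0,0,0],[0,0,0],[0,0,0],[0,0,0],[0,0,0],[0,0,0],[0,0,0]],"grip":[15,15,15,15,15,15,15,15]}'
```

```text
time_s: 29.35
tcp_pos: [0.5376, -0.3117, 0.1366]
ee_rot: [[0.997, 0.083, -0.004], [0.083, -0.997, 0.0], [-0.004, -0.001, -1.0]]
wrist_force: [-0.5, -0.1, 0.2]
gripper_width: 0.454
time_s: 29.93
tcp_pos: [0.5372, -0.3115, 0.1026]
ee_rot: [[0.997, 0.083, -0.006], [0.083, -0.997, 0.001], [-0.006, -0.001, -1.0]]
wrist_force: [0.6, -0.5, -0.4]
gripper_width: 0.749
time_s: 30.6
tcp_pos: [0.5382, -0.312, 0.1049]
ee_rot: [[0.997, 0.083, -0.002], [0.083, -0.997, -0.001], [-0.002, 0.001, -1.0]]
wrist_force: [0.4, -1.1, 1.2]
gripper_width: 0.41
```

The pack is gripped (0.41 ≈ 36 mm). I lift it and carry it to the tray's right side.

```bash
python3 -m jog '{"delta_pos":[[0,0,8],[0,0,15],[0,0,20],[0,0,20],[0,0,12],[0,0,5],[0,0,0]],"rot":[[0,0,0],[0,0,0],[0,0,0],[0,0,0],[0,0,0],[0,0,0],[0,0,0]],"grip":[15,15,15,15,15,15,15]}'
python3 -c "from tray import tray;tray()"
python3 -m jog '{"delta_pos":[[-4,18,0],[-6,32,0],[-6,32,0],[-6,32,0],[-6,32,0],[-6,32,0],[-6,32,0],[-6,32,0],[-5,26,0],[-1,10,0]],"rot":[[0,0,0],[0,0,-7],[0,0,-2],[0,0,0],[0,0,0],[0,0,0],[0,0,0],[0,0,0],[0,0,0],[0,0,0]],"grip":[15,15,15,15,15,15,15,15,15,15]}'
```

```text
time_s: 31.18
tcp_pos: [0.5383, -0.3117, 0.1859]
ee_rot: [[0.997, 0.083, -0.0], [0.083, -0.997, -0.001], [-0.001, 0.001, -1.0]]
wrist_force: [-0.1, -1.1, -1.8]
gripper_width: 0.41
tray ((539.7518310546875, 11.847053527832031), (208.2410430908203, 258.31817626953125), 85.62162780761719)
time_s: 32.07
tcp_pos: [0.4842, -0.0314, 0.1833]
ee_rot: [[0.997, -0.071, -0.006], [-0.071, -0.997, 0.0], [-0.006, 0.0, -1.0]]
wrist_force: [-0.5, 0.1, -1.7]
gripper_width: 0.408
```

```bash
python3 -m jog '{"delta_pos":[[0,0,-20],[0,0,-25],[0,0,-25],[0,0,-20],[0,0,-10],[0,0,-6],[0,0,-2],[0,0,0],[0,0,0]],"rot":[[0,0,0],[0,0,0],[0,0,0],[0,0,0],[0,0,0],[0,0,0],[0,0,0],[0,0,0],[0,0,0]],"grip":[15,15,15,15,15,15,15,15,15]}'
python3 -m jog '{"delta_pos":[[0,0,-1],[0,0,0],[0,0,0],[0,0,0],[0,0,0],[0,0,5],[0,0,20],[0,0,30],[0,0,30],[0,0,20]],"rot":[[0,0,0],[0,0,0],[0,0,0],[0,0,0],[0,0,0],[0,0,0],[0,0,0],[0,0,0],[0,0,0],[0,0,0]],"grip":[15,65,65,65,65,65,65,65,65,65]}'
python3 -m jog '{"delta_pos":[[5,-15,0],[14,-32,0],[14,-32,0],[14,-32,0],[14,-32,0],[14,-32,0],[14,-32,0],[14,-32,0],[12,-28,0],[3,-5,0]],"rot":[[0,0,0],[0,0,7],[0,0,2],[0,0,0],[0,0,0],[0,0,0],[0,0,0],[0,0,0],[0,0,0],[0,0,0]],"grip":[0,0,0,0,0,0,0,0,0,0]}'
python3 - <<'E'
from h import *
f=cap('top')['frame'][140:290,240:480];g=cap('side')['frame'][150:350,220:540]
cv2.imwrite('pics/v12.png',np.vstack([cv2.resize(f,(480,300)),cv2.resize(g,(480,300))])[:,:,::-1])
E
```

```text
time_s: 32.82
tcp_pos: [0.4865, -0.0339, 0.077]
ee_rot: [[0.997, -0.074, -0.002], [-0.074, -0.997, 0.0], [-0.002, -0.0, -1.0]]
wrist_force: [-0.8, -0.1, -0.8]
gripper_width: 0.414
time_s: 33.65
tcp_pos: [0.487, -0.0337, 0.1838]
ee_rot: [[0.997, -0.073, 0.001], [-0.073, -0.997, 0.0], [0.001, -0.0, -1.0]]
wrist_force: [0.9, 0.1, -0.3]
gripper_width: 0.651
time_s: 34.48
tcp_pos: [0.6043, -0.3084, 0.18]
ee_rot: [[0.997, 0.073, -0.002], [0.073, -0.997, -0.002], [-0.002, 0.001, -1.0]]
wrist_force: [0.3, 0.1, -0.0]
gripper_width: 0.027
```

View pics/v12.png

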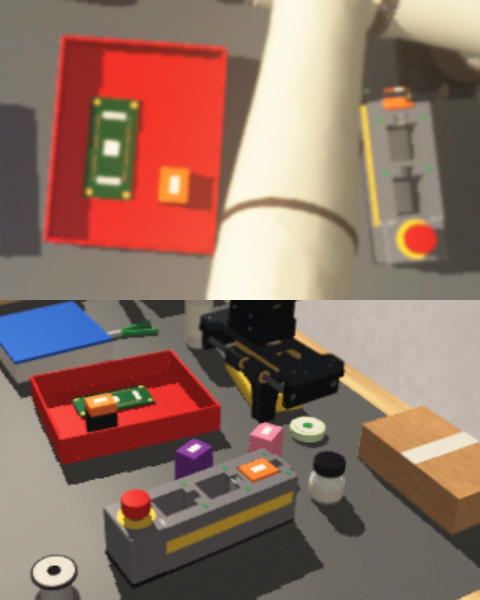

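Pack A stands in the tray and the knob is back down. Now pack B.

```bash
python3 -m jog '{"delta_pos":[[-2.5,2,-15],[0,0,-25],[0,0,-20],[0,0,-10],[0,0,-5],[0,0,-2],[0,0,-2],[0,0,-1],[0,0,-1],[0,0,0]],"rot":[[0,0,0.6],[0,0,0],[0,0,0],[0,0,0],[0,0,0],[0,0,0],[0,0,0],[0,0,0],[0,0,0],[0,0,0]],"grip":[0,0,0,0,0,0,0,0,0,0]}'
python3 -m jog '{"delta_pos":[[0,0,-1],[0,0,-1],[0,0,-1],[0,0,0],[0,0,0]],"rot":[[0,0,0],[0,0,0],[0,0,0],[0,0,0],[0,0,0]],"grip":[0,0,0,0,0]}'
```

```text
time_s: 35.42
tcp_pos: [0.601, -0.3018, 0.1024]
ee_rot: [[0.996, 0.088, -0.001], [0.088, -0.996, -0.001], [-0.002, 0.001, -1.0]]
wrist_force: [-2.5, 2.8, 6.4]
gripper_width: 0.002
time_s: 35.83
tcp_pos: [0.601, -0.3019, 0.1001]
ee_rot: [[0.996, 0.088, -0.001], [0.088, -0.996, -0.001], [-0.001, 0.001, -1.0]]
wrist_force: [-3.0, 3.0, 8.7]
gripper_width: 0.007
```

```bash
python3 -m jog '{"delta_pos":[[0,0,-1],[0,0,-1],[0,0,-1],[0,0,-1],[0,0,-1],[0,0,0],[0,0,0]],"rot":[[0,0,0],[0,0,0],[0,0,0],[0,0,0],[0,0,0],[0,0,0],[0,0,0]],"grip":[0,0,0,0,0,0,0]}'
python3 -m jog '{"delta_pos":[[0,0,-1],[0,0,0],[0,0,0]],"rot":[[0,0,0],[0,0,0],[0,0,0]],"grip":[0,0,0]}'
```

```text
time_s: 36.42
tcp_pos: [0.601, -0.3018, 0.0954]
ee_rot: [[0.996, 0.088, -0.001], [0.088, -0.996, -0.001], [-0.001, 0.001, -1.0]]
wrist_force: [-4.6, 3.8, 9.8]
gripper_width: 0.006
time_s: 36.67
tcp_pos: [0.601, -0.3018, 0.0954]
ee_rot: [[0.996, 0.089, -0.001], [0.089, -0.996, -0.001], [-0.001, 0.001, -1.0]]
wrist_force: [-6.5, 5.6, 12.9]
gripper_width: 0.003
```

Stop reached. I rise, correct y by -5 mm, open and grip.

```bash
python3 -m jog '{"delta_pos":[[0,0,5],[0,0,10],[0,0,15],[1,-4.5,16],[0,0,0],[0,0,0],[0,0,0],[0,0,0],[0,0,0],[0,0,0]],"rot":[[0,0,0],[0,0,0],[0,0,0],[0,0,0],[0,0,0],[0,0,0],[0,0,0],[0,0,0],[0,0,0],[0,0,0]],"grip":[0,0,0,75,75,75,75,75,75,75]}'
python3 -m jog '{"delta_pos":[[0,0,0],[0,0,0],[0,0,0],[0,0,-10],[0,0,-15],[0,0,-8],[0,0,0]],"rot":[[0,0,0],[0,0,0],[0,0,0],[0,0,0],[0,0,0],[0,0,0],[0,0,0]],"grip":[75,75,75,75,75,75,75]}'
python3 -m jog '{"delta_pos":[[0,0,0],[0,0,0],[0,0,0],[0,0,0],[0,0,0],[0,0,0],[0,0,0],[0,0,0]],"rot":[[0,0,0],[0,0,0],[0,0,0],[0,0,0],[0,0,0],[0,0,0],[0,0,0],[0,0,0]],"grip":[15,15,15,15,15,15,15,15]}'
```

```text
time_s: 37.5
tcp_pos: [0.6015, -0.3064, 0.1355]
ee_rot: [[0.996, 0.087, -0.004], [0.087, -0.996, 0.0], [-0.004, -0.001, -1.0]]
wrist_force: [-0.2, 1.0, -1.1]
gripper_width: 0.453
time_s: 38.08
tcp_pos: [0.6015, -0.3065, 0.1024]
ee_rot: [[0.996, 0.088, -0.004], [0.088, -0.996, -0.0], [-0.004, -0.0, -1.0]]
wrist_force: [-0.0, 0.1, -0.1]
gripper_width: 0.748
time_s: 38.75
tcp_pos: [0.6019, -0.3067, 0.1036]
ee_rot: [[0.996, 0.087, -0.003], [0.087, -0.996, -0.0], [-0.003, 0.0, -1.0]]
wrist_force: [-0.2, 0.2, -0.2]
gripper_width: 0.413
```

```bash
python3 -m jog '{"delta_pos":[[0,0,8],[0,0,15],[0,0,20],[0,0,20],[0,0,12],[0,0,5],[0,0,0]],"rot":[[0,0,0],[0,0,0],[0,0,0],[0,0,0],[0,0,0],[0,0,0],[0,0,0]],"grip":[15,15,15,15,15,15,15]}'
python3 -c "from tray import tray;tray()"
python3 -m jog '{"delta_pos":[[-1,15,0],[-2,31,0],[-2,31,0],[-2,31,0],[-2,31,0],[-2,31,0],[-2,31,0],[-2,31,0],[-1,25,0],[0,8,0]],"rot":[[0,0,0],[0,0,-7],[0,0,-2],[0,0,0],[0,0,0],[0,0,0],[0,0,0],[0,0,0],[0,0,0],[0,0,0]],"grip":[15,15,15,15,15,15,15,15,15,15]}'
python3 -m jog '{"delta_pos":[[0,0,-20],[0,0,-25],[0,0,-25],[0,0,-20],[0,0,-10],[0,0,-6],[0,0,0],[0,0,0]],"rot":[[0,0,0],[0,0,0],[0,0,0],[0,0,0],[0,0,0],[0,0,0],[0,0,0],[0,0,0]],"grip":[15,15,15,15,15,15,15,15]}'
```

```text
time_s: 39.33
tcp_pos: [0.6023, -0.3066, 0.185]
ee_rot: [[0.996, 0.087, -0.0], [0.087, -0.996, -0.001], [-0.0, 0.001, -1.0]]
wrist_force: [0.1, 0.3, -1.6]
gripper_width: 0.412
tray ((539.8181762695312, 11.792930603027344), (208.28807067871094, 258.0883483886719), 85.71708679199219)
time_s: 40.22
tcp_pos: [0.5845, -0.038, 0.1822]
ee_rot: [[0.998, -0.066, -0.005], [-0.066, -0.998, 0.001], [-0.006, -0.0, -1.0]]
wrist_force: [-0.9, -0.3, -1.6]
gripper_width: 0.413
time_s: 40.88
tcp_pos: [0.5863, -0.0417, 0.078]
ee_rot: [[0.998, -0.069, -0.002], [-0.069, -0.998, -0.0], [-0.002, 0.0, -1.0]]
wrist_force: [0.3, -1.1, -1.4]
gripper_width: 0.416
```

```bash
python3 -m jog '{"delta_pos":[[0,0,-3],[0,0,-2],[0,0,0],[0,0,0],[0,0,0],[0,0,0],[0,0,0]],"rot":[[0,0,0],[0,0,0],[0,0,0],[0,0,0],[0,0,0],[0,0,0],[0,0,0]],"grip":[15,15,15,65,65,65,65]}'
python3 -m jog '{"delta_pos":[[0,0,0],[0,0,10],[0,0,25],[0,0,35],[0,0,35],[-25,-25,20],[-25,-30,0],[-25,-30,0],[-25,-30,0],[-25,-30,0]],"rot":[[0,0,0],[0,0,0],[0,0,0],[0,0,0],[0,0,0],[0,0,0],[0,0,0],[0,0,0],[0,0,0],[0,0,0]],"grip":[65,65,65,65,65,65,65,65,65,65]}'
python3 -m jog '{"delta_pos":[[0,-30,0],[0,-30,0],[0,-30,0],[0,0,0],[0,0,0],[0,0,0],[0,0,0],[0,0,0],[0,0,0],[0,0,0]],"rot":[[0,0,0],[0,0,0],[0,0,0],[0,0,0],[0,0,0],[0,0,0],[0,0,0],[0,0,0],[0,0,0],[0,0,0]],"grip":[65,65,65,65,65,65,65,65,65,65]}'
python3 - <<'E'
from h import *
from tray import tray;tray()
f=cap('top')['frame'][80:320,140:480];g=cap('side')['frame'][120:360,180:520]
cv2.imwrite('pics/v13.png',np.vstack([cv2.resize(f,(425,300)),cv2.resize(g,(425,300))])[:,:,::-1])
E
```

```text
time_s: 41.47
tcp_pos: [0.5861, -0.0416, 0.073]
ee_rot: [[0.998, -0.07, -0.002], [-0.07, -0.998, 0.0], [-0.002, -0.0, -1.0]]
wrist_force: [-0.2, 0.2, 0.5]
gripper_width: 0.606
time_s: 42.3
tcp_pos: [0.4596, -0.1876, 0.1987]
ee_rot: [[0.998, -0.069, -0.001], [-0.069, -0.998, -0.0], [-0.001, 0.0, -1.0]]
wrist_force: [0.3, -0.6, -0.1]
gripper_width: 0.648
time_s: 43.13
tcp_pos: [0.461, -0.2759, 0.1977]
ee_rot: [[0.998, -0.068, -0.002], [-0.068, -0.998, 0.0], [-0.002, 0.0, -1.0]]
wrist_force: [-0.3, -0.2, -0.9]
gripper_width: 0.651
tray ((538.04931640625, 8.377113342285156), (208.11619567871094, 258.18927001953125), 85.57170867919922)
```

View pics/v13.png

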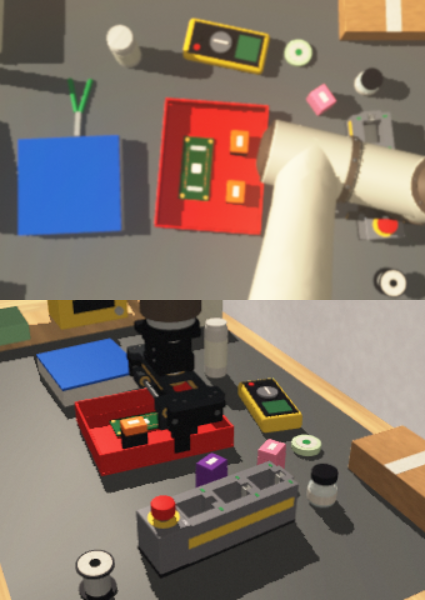

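Both packs stand and the boards lie flat in the tray. The tray reading moved by about 3.5 mm, which could be the arm hiding part of it or a nudge. I wait briefly, check that it is settled, and hand in.

```bash
python3 -m jog '{"delta_pos":[[-10,-20,0],[-10,-20,0],[-10,-20,0],[0,0,0],[0,0,0],[0,0,0],[0,0,0],[0,0,0],[0,0,0],[0,0,0]],"rot":[[0,0,0],[0,0,0],[0,0,0],[0,0,0],[0,0,0],[0,0,0],[0,0,0],[0,0,0],[0,0,0],[0,0,0]],"grip":[65,65,65,65,65,65,65,65,65,65]}'
python3 -c "
from boards import *
from tray import tray
tray();boards(z=.01,box=(255,150,360,275))
c=cap('top');m=cv2.inRange(cv2.cvtColor(c['frame'],cv2.COLOR_RGB2HSV),(8,150,120),(18,255,255));m[:,:255]=0;m[:,370:]=0;m[:150]=0;m[290:]=0
for q in cv2.findContours(m,0,1)[0]:
    if cv2.contourArea(q)>60: print('pack',px2w(c,*q[:,0].astype(float).mean(0),.065))
print(r.sense()['wrist_force']);tray()"
```

```text
time_s: 44.12
tcp_pos: [0.4311, -0.3362, 0.1976]
ee_rot: [[0.998, -0.069, -0.003], [-0.069, -0.998, 0.0], [-0.003, 0.0, -1.0]]
wrist_force: [-1.2, -0.2, -0.1]
gripper_width: 0.652
tray ((538.111572265625, 8.181953430175781), (208.5064697265625, 258.4027099609375), 85.5665512084961)
((535.1015014648438, 42.91282272338867), (54.37715148925781, 122.38630676269531), 85.16415405273438) px [296.30894309 215.04065041]
pack [ 0.4841 -0.0367]
pack [ 0.5833 -0.0446]
[-0.63332248 -0.31262329 -0.12524058]
tray ((538.1045532226562, 8.088714599609375), (208.41067504882812, 258.6287841796875), 85.70176696777344)
```

Everything is steady; the tray and its contents moved about 3.5 mm together, and all of it is well within limits. I hand in.

```bash
python3 -c "
from h import *
print(finish_job())"
```

```text
the job is handed in; nothing more can be done
None
```

The job is handed in at about 44 s of the 210 s allowed. Both packs and both boards that were present are in the red tray; the third bay was empty.

- **Boards:** Both were dragged over the platform's edge and lie stacked flat in the tray. On my first grasp of board 1 I came down before the fingers had opened wide enough and tipped it off the platform. It came to rest against the platform edge with its top face up, and I picked it up from there.
- **Knob:** I pulled it up 24.1 mm until it met its stop, held it for about 0.8 s with both packs still down, then let it go. The last picture shows it back down.
- **Packs:** Each was pressed to its stop and sprang up. Both now stand in the tray's right half.
- **Last checks:** The tray centre is at (0.538, 0.008), and its contents are well inside the limits. Between placing the last pack and the final checks, the tray and its contents shifted together by about 3.5 mm. The last readings were steady, and the arm was clear of everything. Nothing else on the bench appeared moved in the last pictures, though I did not measure those things. The hand-in gave no verdict.

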